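# Snap the lid onto the weaning bowl

### The arm

A 6-joint arm with a two-finger parallel gripper is mounted at the origin on the work surface. World frame = base frame: x ahead of the robot, y to its left, z up, the work surface at z = 0. Lengths are in m, angles in rad, forces in N, time in s.
With the tool pointing down it reaches from about 0.35 to 0.85 m from the base axis. Payload 8.1 kg.
Tool frame: the origin (TCP) lies on the mounting face of the last link; the fingertips stand 186 mm ahead of it and the grasp point (between the pads) lies 167 mm ahead of it; z points along the fingers, y is the line along which they close (so a half turn about z gives the same grasp; the last joint's range is limited). The gripper opens to 93 mm and grips with 3 to 60 N. Pads are 15 mm wide; open, the fingers measure 128 mm over their backs; the gripper's body (75 mm by 188 mm) begins 65 mm behind the grasp point.
Start: joints at [-1.34, 0.13, 1.488, -0, 1.523, -0.085], TCP at [0.186, -0.57, 0.405] pointing down, gripper open.
Joint ranges: [-2.96, 2.96], [-0.89, 2.26], [0.02, 2.5], [-1.34, 4.48], [0, 2.73], [-2.66, 2.66]. Speed limits (rad/s): [2.39, 2.39, 2.79, 3.14, 3.14, 3.14].

### API

Orientations are given as a rotation vector (axis times angle).
In Python, from plant import * gives the robot as it stands. The module is installed in compiled form; this text tells all that it offers.
- The arm moves only by the tool arm_command, never from a script. Its argument "increments" is a list of rows, each a list of 6 numbers: the shift along the tool's x, y, z in units of 0.2 m (1.0 is 0.2 m), then the turn, a rotation vector about the tool's x, y, z in units of pi rad (1.0 is pi rad). A call has exactly 5 rows; each row is the pose to reach, as a shift and turn from the pose commanded when the call began, along the tool's axes at that moment, turning the shorter way round; what a row does not reach only later rows make up. A row lasts 1/8 s, in which the tool goes at most 62.5 mm and 10.7 degrees, less where a joint would pass 70% of its speed; a pose out of reach is approached as far as the arm can. A call with a number of a shift or a turn outside -1 to 1 is refused whole. A call with a gripper value outside its range is refused whole. "fingers" is the closure, from -1 (fully open) to 1 (shut), set as the call begins (left out, the last holds). The fingers move at their own pace and stop on an object; "force" is the grip in N (left out, the last holds). Time passes only in rows, so rows that repeat a pose let the fingers close, or fill a call up. It gives the time, the measured TCP pose, the force, the opening and the grip force at its end, in the units of the state.
- read_state(): the state, without advancing time (a new reading comes with each control period).
- read_camera(name): name is "side" or "top" or "wrist"; returns a dict with "image" (384x512x3 uint8, red, green, blue), "fx", "fy", "cx", "cy" (pixels), "T" (4x4, takes a point from camera to world coordinates). Camera axes: x right, y down, z forward; pixel columns grow to the right and rows downward; lengths in m; the calibration is good to about 2 mm. A picture is of the moment at which its call begins. There is no depth.
- close_job(): hands the job in; it is judged then, once.
The state is a dict: "t": time; "q": joint angles; "dq": joint speeds; "joint_torque": joint torques, N m; "tool_pos": TCP position; "orientation": TCP orientation; "force": force on the tool from outside, world axes, zero at the start; "wrist_torque": the same for the moment, N m; "opening": finger opening in m; "gripper_force": force on a finger pad.
Only numpy, scipy, OpenCV 4.12 (cv2) and the standard library are available. Lean on these libraries where they do the work, as an engineer would, in place of code of your own. Each camera call takes 0.05 s, during which the arm holds its last target. There are 200 camera calls.

### The job

Close the steel suction bowl for storage: pick up the white lid that fits it (the larger of the two), set it on the bowl and press it down until it snaps fully home, flat on the rim all round, then let go. Leave the small lid and the small steel pot where they stand.

Things in the scene. Friction and masses are not known exactly. Their poses are not given: they have to be found in the camera images.
- lid: Larger white plastic lid, 118 mm across, plug down. Origin: centre of the plug's underside; z up. Above it: tapered plug to 31 mm (68 mm wide at the bottom, 89 mm rib 17-20 mm up, 81 mm neck), cover disc 31-35 mm, upright grip bar in the middle 35-65 mm, 60 mm long along x, 16 mm thick along y: pinch it across y. About 55 g.
- bowl: Steel bowl, immovably stuck down. Origin: centre of its underside; z up. Rim at 56 mm, 108 mm wide outside, 100 inside. Four sprung nubs stand 7.5 mm in from the wall, 7 mm under the rim. A lid laid in rests on them, disc about 10 mm above the rim; a straight push of up to 20 N snaps it down, any yaw, disc on the rim, lid origin then 25 mm above the bowl's. Small release tab at the foot: no part.
- small_lid: The smaller white plastic lid, 84 mm across, same shape (plug 20 mm high, disc 4 mm, grip bar 44 x 16 x 30 mm along its x). Does not fit the bowl; to be left alone. Origin: centre of the underside of its plug; z up.
- pot: Small loose steel pot, 78 mm across and 42 mm high, to which the small lid belongs; to be left alone. Origin: centre of its underside; z up.
Things that resemble listed ones, but are neither listed nor needed, are in the scene too. Leave any purple look-alike of the lid alone.

How it is judged:
At the end, for the whole second after the job is handed in: The larger lid is snapped home on the bowl: centred within 10 mm, its disc within 3.5 mm of the rim, tilted less than 5 degrees, at rest and released; the small lid and the small pot are within 30 mm of where they started (z of lid in the frame of bowl between 0.021 and 0.0285 m and horizontal distance between lid and bowl below 0.01 m and angle between lid's own z axis and vertical below 0.09 rad and linear speed of lid below 0.02 m/s and distance of each of small_lid, pot from where it was at the start of the episode below 0.03 m); the robot touches nothing.
It also fails if it takes over 48 s, if anything falls off the work surface, if the arm or the gripper's body presses on something with over 40 N, if the wrist force passes 120 N, or if a joint passes its speed limit or range.

## Working session

There is one attempt and no reset: what is moved stays moved. The work goes in short steps, Python scripts to look and compute and a tool call to move; the robot and the scene stay as the last step left them, time stands still between calls to the robot, and variables do not carry over. Pictures are saved under pics/ and viewed, at most 10 in all, crops included, and the job is handed in when it is done.

Besides the shell and the picture viewer there is one more tool, called as name([rows], argument=value, ...), one row to a line, values as JSON. arm_command: Moves the arm, as the interface text tells. Shifts and turns lie within -1 to 1; 1 stands for 0.2 m of shift or pi rad of turn. Its arguments: {"type":"object","properties":{"increments":{"type":"array","items":{"type":"array","items":{"type":"number","minimum":-1,"maximum":1}}},"fingers":{"type":"number"},"force":{"type":"number"}},"required":["increments"]}

```bash
mkdir -p pics; python3 - <<'E'
from plant import *
import cv2,numpy as np,pickle
d={}
for n in("top","side"):
    c=read_camera(n);d[n]=c;cv2.imwrite(f"pics/{n}0.png",c["image"][:,:,::-1])
    print(n,c["fx"],c["cx"],c["cy"],np.round(c["T"],3).tolist())
pickle.dump(d,open("c0.pkl","wb"))
s=read_state();print({k:np.round(v,3) for k,v in s.items()})
E
```

```text
top 349.3428797218377 249.6289747584564 190.82937555801908 [[0.026, -0.985, 0.17, 0.344], [-1.0, -0.028, -0.009, -0.208], [0.013, -0.17, -0.985, 0.816], [0.0, 0.0, 0.0, 1.0]]
side 410.70167466202327 257.90788728329886 191.80118106726903 [[-0.987, -0.121, 0.102, 0.378], [-0.157, 0.666, -0.729, 0.51], [0.02, -0.736, -0.676, 0.68], [0.0, 0.0, 0.0, 1.0]]
{'t': np.float64(0.1), 'q': array([-1.34 ,  0.131,  1.489,  0.   ,  1.523, -0.085]), 'dq': array([-0.   , -0.   , -0.003,  0.   , -0.001, -0.   ]), 'joint_torque': array([ 0.0000e+00, -5.6134e+01, -4.9310e+01,  7.7000e-02,  2.9000e-02,
       -0.0000e+00]), 'tool_pos': array([ 0.186, -0.57 ,  0.404]), 'orientation': array([-3.101, -0.494,  0.   ]), 'force': array([-0.115,  0.289,  0.352]), 'wrist_torque': array([-0.014,  0.024,  0.024]), 'gripper_force': np.float64(0.0), 'opening': np.float64(0.093)}
```

View pics/top0.png

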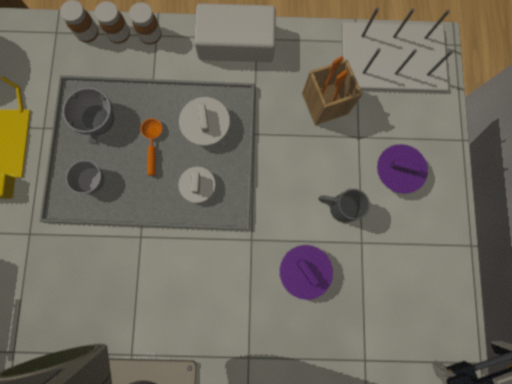

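View pics/side0.png

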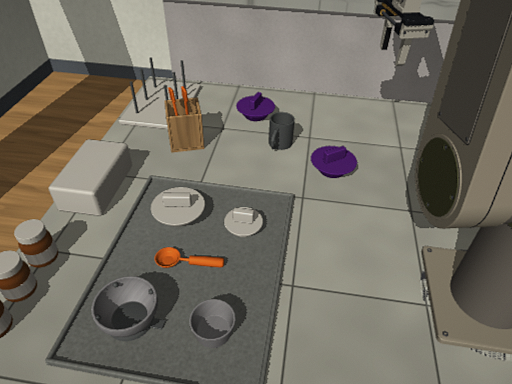

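The top view shows the large lid at about (205,121), the bowl at (88,112), the small lid at (197,185) and the pot at (85,178), all on a grey tray. In the side view the lid is at (178,206) and the bowl at (125,305). Next I'll measure the lid and bowl by colour masks.

```bash
cat > h.py <<'E'
import numpy as np,cv2
def ray(c,uv):
    d=c["T"][:3,:3]@np.array([(uv[0]-c["cx"])/c["fx"],(uv[1]-c["cy"])/c["fy"],1]);return c["T"][:3,3],d
def plane(c,uv,z):
    o,d=ray(c,uv);return o+d*(z-o[2])/d[2]
def tri(a,ua,b,ub):
    o,d=ray(a,ua);p,e=ray(b,ub)
    s=np.linalg.lstsq(np.c_[d,-e],p-o,rcond=None)[0];x,y=o+d*s[0],p+e*s[1]
    return (x+y)/2,np.linalg.norm(x-y)
def circ(c,pts,z):
    P=np.array([plane(c,u,z)[:2] for u in pts]).astype(np.float32);e=cv2.fitEllipse(P*1000);return np.round(e[0],1),np.round(e[1],1)
E
python3 - <<'E'
from h import *
import pickle
d=pickle.load(open("c0.pkl","rb"))
for n,(x0,y0,x1,y1),t in(("top",(172,92,240,152),120),("side",(145,180,210,230),120)):
    im=d[n]["image"];hsv=cv2.cvtColor(im,cv2.COLOR_RGB2HSV)
    m=np.zeros(im.shape[:2],np.uint8);m[y0:y1,x0:x1]=255*(hsv[y0:y1,x0:x1,2]>t)
    k=max(cv2.findContours(m,0,1)[0],key=cv2.contourArea);h=cv2.convexHull(k)[:,0]
    print(n,cv2.boundingRect(k),cv2.fitEllipse(h))
    for z in(.035,.040,.045):print(z,circ(d[n],h,z))
# enlarged crops
a=cv2.resize(d["top"]["image"][80:160,50:240],None,fx=4,fy=4,interpolation=cv2.INTER_CUBIC)
b=cv2.resize(d["side"]["image"][180:350,80:240],None,fx=4.4,fy=4.4,interpolation=cv2.INTER_CUBIC)[:,:]
b2=cv2.resize(d["side"]["image"][265:350,80:270],None,fx=4,fy=4,interpolation=cv2.INTER_CUBIC)
w=np.vstack([a[:300],b2[:300]]);w=cv2.convertScaleAbs(w,alpha=1.5)
cv2.imwrite("pics/crop1.png",w[:,:,::-1])
E
```

```text
top (179, 97, 50, 48) ((203.58277893066406, 120.42196655273438), (48.10883331298828, 50.818912506103516), 76.09025573730469)
0.035 (array([ 644.7, -102.6]), array([118.3, 119.4]))
0.04 (array([ 642.8, -103.3]), array([117.6, 118.7]))
0.045 (array([ 640.9, -104. ]), array([116.8, 117.9]))
side (150, 187, 55, 39) ((177.02215576171875, 205.8117218017578), (37.675514221191406, 54.34623718261719), 79.68283081054688)
0.035 (array([ 646.1, -111.4]), array([118.6, 121.9]))
0.04 (array([ 644.1, -106.6]), array([117.6, 121. ]))
0.045 (array([ 642. , -101.8]), array([116.7, 120. ]))
```

View pics/crop1.png

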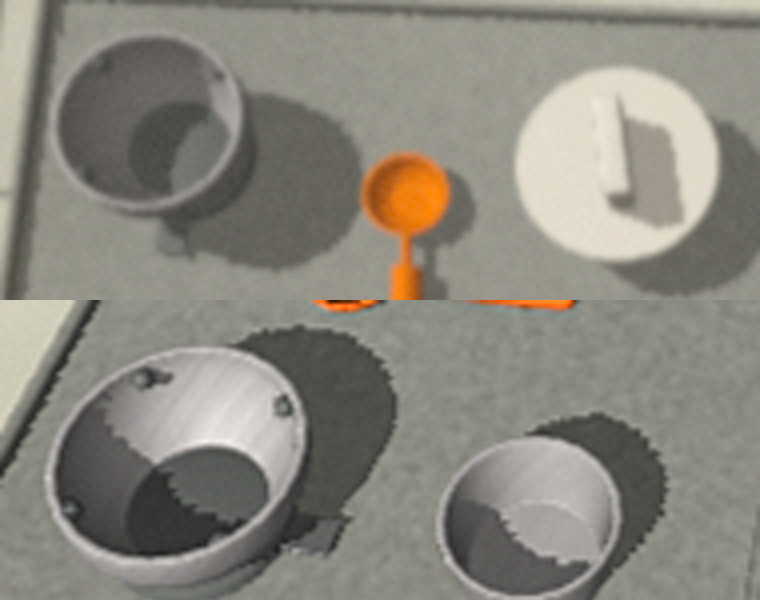

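The crop shows the bowl rim spanning crop x 53..244 and y 33..214 in the top view, and x 46..308 and y 347..570 in the side view. The lid's grip bar runs from about (604,97) to (620,200).

```bash
python3 - <<'E'
from h import *
import pickle
from plant import *
from scipy.spatial.transform import Rotation as R
d=pickle.load(open("c0.pkl","rb"))
t=[(50+(x+.5)/4-.5,80+(y+.5)/4-.5) for x,y in((53,118),(150,33),(244,120),(148,214),(85,55),(215,58),(80,180),(218,180))]
s=[(80+(x+.5)/4-.5,265+(y-300+.5)/4-.5) for x,y in((46,478),(205,347),(308,430),(145,570),(100,388),(275,368),(70,535),(250,535))]
for z in(.056,.060,.064,.068):print(z,*circ(d["top"],t,z),*circ(d["side"],s,z))
print("lid",tri(d["top"],(203.58,120.42),d["side"],(177.02,205.81)))
b=[plane(d["top"],(50+x/4-.4,80+y/4-.4),.072) for x,y in((604,97),(620,200))]
print(b,np.degrees(np.arctan2(*(b[0]-b[1])[1::-1])))
# tool axes
print(np.round(R.from_rotvec(read_state()["orientation"]).as_matrix(),3))
c=d["top"];print("tray edge")
E
```

```text
0.056 [653.  162.1] [103.6 112.2] [654.3 156.5] [108.5 108.8]
0.06 [651.3 160.2] [103.1 111.6] [652.5 158.8] [107.8 108.1]
0.064 [649.7 158.2] [102.6 111. ] [650.8 161.1] [107.1 107.5]
0.068 [648.1 156.3] [102.  110.4] [649.  163.3] [106.4 106.8]
lid (array([ 0.64277639, -0.10323684,  0.04022737]), np.float64(0.0014643059757594007))
[array([ 0.66883151, -0.09897351,  0.072     ]), array([ 0.60842321, -0.110889  ,  0.072     ])] 11.158304285146855
[[ 0.951  0.311 -0.   ]
 [ 0.311 -0.951  0.002]
 [ 0.    -0.002 -1.   ]]
tray edge
```

arm_command([
  [0.15, -0.08, 0, 0, 0, 0],
  [0.37, -0.19, 0.02, 0, 0, 0],
  [0.59, -0.31, 0.05, 0, 0, 0],
  [0.79, -0.41, 0.09, 0, 0, 0],
  [0.97, -0.5, 0.12, 0, 0, 0],
], fingers=-1)

```text
t: 0.72
tool_pos: [0.3406, -0.4136, 0.38]
orientation: [-3.102, -0.494, 0.0]
force: [1.0, 0.4, -0.3]
opening: 0.0935
gripper_force: 0.0
```

arm_command([
  [0.19, -0.1, 0.02, 0, 0, 0],
  [0.39, -0.2, 0.05, 0, 0, 0],
  [0.58, -0.3, 0.07, 0, 0, 0],
  [0.78, -0.4, 0.1, 0, 0, 0],
  [0.97, -0.5, 0.12, 0, 0, 0],
])

```text
t: 1.35
tool_pos: [0.4938, -0.2584, 0.356]
orientation: [-3.102, -0.494, 0.001]
force: [-0.1, -1.3, 0.4]
opening: 0.0933
gripper_force: 0.0
```

arm_command([
  [0.24, -0.12, 0.03, 0, 0, 0.01],
  [0.49, -0.25, 0.06, 0, 0, 0.02],
  [0.73, -0.38, 0.09, 0, 0, 0.039],
  [0.9, -0.47, 0.12, 0, 0, 0.039],
  [0.97, -0.5, 0.12, 0, 0, 0.039],
])

```text
t: 1.98
tool_pos: [0.6471, -0.1024, 0.3312]
orientation: [-3.126, -0.307, 0.003]
force: [-0.1, -0.9, 0.1]
opening: 0.0929
gripper_force: 0.0
```

```bash
python3 - <<'E'
from plant import *
from h import *
import pickle
from scipy.spatial.transform import Rotation as R
s=read_state();print(s["t"],s["tool_pos"],np.abs(s["dq"]).max());M=R.from_rotvec(s["orientation"]).as_matrix();print(np.round(M,4))
c=read_camera("wrist");pickle.dump(c,open("w1.pkl","wb"));cv2.imwrite("pics/w1.png",c["image"][:,:,::-1])
print(c["fx"],np.round(c["T"],3).tolist())
E
```

```text
1.975 [ 0.64710742 -0.10237752  0.33120003] 0.23780741889532506
[[ 9.809e-01  1.944e-01 -2.200e-03]
 [ 1.944e-01 -9.809e-01  8.000e-04]
 [-2.000e-03 -1.200e-03 -1.000e+00]]
297.8113457083911 [[0.195, -0.938, -0.287, 0.727], [-0.981, -0.187, -0.056, -0.087], [-0.002, 0.292, -0.956, 0.311], [0.0, 0.0, 0.0, 1.0]]
```

View pics/w1.png

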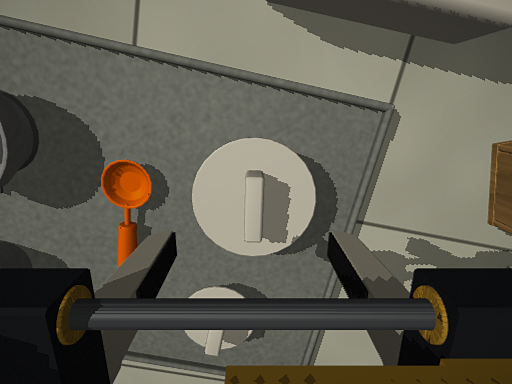

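The wrist view shows the disc at x 192..316, y 137..256. The bar's top runs from (255,173) to (254,240), nearly straight up the image. Small lid at (215,315), clear of the fingers' path down.

```bash
python3 - <<'E'
from plant import *
from h import *
import pickle
c=pickle.load(open("w1.pkl","rb"))
im=c["image"];g=cv2.cvtColor(im,cv2.COLOR_RGB2GRAY)
m=np.zeros_like(g);m[130:262,185:322]=255*(g[130:262,185:322]>118)
k=max(cv2.findContours(m,0,1)[0],key=cv2.contourArea);h=cv2.convexHull(k)[:,0]
print(cv2.boundingRect(k));
for z in(.035,.04):print(circ(c,h,z))
a,b=plane(c,(254.8,173),.07),plane(c,(253.5,238),.07)
print(a,b,(a+b)/2,np.degrees(np.arctan2(a[1]-b[1],a[0]-b[0])),np.linalg.norm(a-b))
for u in(247,262):print(plane(c,(u,205),.07))
for r in (185,205,225):print(g[r,240:270].tolist())
s=read_state();print(s["tool_pos"])
E
```

```text
(192, 137, 124, 119)
(array([ 639.7, -105.8]), array([120.3, 120.6]))
(array([ 641.3, -105.4]), array([118.2, 118.4]))
[ 0.67405626 -0.10016606  0.07      ] [ 0.6161809  -0.11068592  0.07      ] [ 0.64511858 -0.10542599  0.07      ] 10.302039003240498 0.058823675471453035
[ 0.64534061 -0.09916309  0.07      ]
[ 0.64784964 -0.11174253  0.07      ]
[172, 172, 172, 172, 174, 148, 177, 182, 180, 180, 178, 176, 176, 174, 175, 175, 173, 172, 171, 171, 176, 155, 123, 86, 84, 101, 105, 104, 104, 103]
[170, 172, 172, 173, 156, 171, 181, 179, 177, 176, 174, 173, 173, 173, 171, 172, 171, 169, 169, 171, 159, 128, 95, 75, 98, 104, 103, 104, 103, 103]
[170, 172, 172, 173, 143, 180, 182, 175, 174, 173, 172, 171, 171, 170, 169, 168, 167, 166, 167, 166, 136, 104, 70, 98, 105, 103, 102, 102, 103, 102]
[ 0.6476125  -0.10218297  0.33177797]
```

arm_command([
  [-0.03, 0.01, 0.15, 0, 0, 0.004],
  [-0.03, 0.01, 0.3, 0, 0, 0.004],
  [-0.03, 0.01, 0.42, 0, 0, 0.004],
  [-0.03, 0.01, 0.48, 0, 0, 0.004],
  [-0.03, 0.01, 0.5, 0, 0, 0.004],
])

```text
t: 2.65
tool_pos: [0.6405, -0.1082, 0.2324]
orientation: [-3.129, -0.282, 0.001]
force: [0.7, -0.6, -0.1]
opening: 0.0931
gripper_force: 0.0
```

arm_command([
  [0, 0, 0, 0, 0, 0],
  [0, 0, 0, 0, 0, 0],
  [0, 0, 0, 0, 0, 0],
  [0, 0, 0, 0, 0, 0],
  [0, 0, 0, 0, 0, 0],
], fingers=1, force=30)

```text
t: 3.28
tool_pos: [0.6409, -0.1075, 0.2329]
orientation: [3.129, 0.284, 0.0]
force: [-0.0, 0.3, -1.1]
opening: 0.0476
gripper_force: 0.0
```

arm_command([
  [0, 0, 0, 0, 0, 0],
  [0, 0, 0, 0, 0, 0],
  [0, 0, 0, 0, 0, 0],
  [0, 0, 0, 0, 0, 0],
  [0, 0, 0, 0, 0, 0],
])

```text
t: 3.9
tool_pos: [0.6409, -0.1075, 0.2327]
orientation: [-3.129, -0.283, 0.0]
force: [0.3, 0.1, -0.3]
opening: 0.0156
gripper_force: 30.0
```

arm_command([
  [0, 0, -0.08, 0, 0, 0],
  [0, 0, -0.2, 0, 0, 0],
  [0, 0, -0.34, 0, 0, 0],
  [0, 0, -0.46, 0, 0, 0],
  [0, 0, -0.55, 0, 0, 0],
])

```text
t: 4.53
tool_pos: [0.6412, -0.1076, 0.3454]
orientation: [3.128, 0.283, 0.004]
force: [-0.4, 0.3, -0.5]
opening: 0.0162
gripper_force: 30.0
```

arm_command([
  [0.02, -0.08, 0, 0, 0, 0],
  [0.05, -0.23, 0, 0, 0, 0],
  [0.09, -0.39, 0, 0, 0, 0],
  [0.12, -0.54, 0, 0, 0, 0],
  [0.15, -0.68, 0, 0, 0, 0],
])

```text
t: 5.15
tool_pos: [0.6454, 0.0339, 0.3411]
orientation: [-3.128, -0.285, 0.004]
force: [-0.7, -0.7, -1.5]
opening: 0.0158
gripper_force: 30.0
```

arm_command([
  [0.03, -0.15, 0, 0, 0, 0],
  [0.07, -0.3, 0, 0, 0, 0],
  [0.1, -0.45, 0, 0, 0, 0],
  [0.13, -0.57, 0, 0, 0, 0],
  [0.14, -0.625, 0, 0, 0, 0],
])

```text
t: 5.78
tool_pos: [0.6507, 0.1615, 0.3419]
orientation: [-3.129, -0.286, 0.002]
force: [0.5, 0.4, 0.7]
opening: 0.0159
gripper_force: 30.0
```

arm_command([
  [0, 0, 0, 0, 0, 0],
  [0, 0, 0, 0, 0, 0],
  [0, 0, 0, 0, 0, 0],
  [0, 0, 0, 0, 0, 0],
  [0, 0, 0, 0, 0, 0],
])

```text
t: 6.4
tool_pos: [0.6511, 0.1592, 0.3428]
orientation: [-3.129, -0.283, -0.0]
force: [-0.1, 0.5, -0.9]
opening: 0.0157
gripper_force: 30.0
```

```bash
python3 - <<'E'
from plant import *
from h import *
import pickle
s=read_state();print(s["tool_pos"],s["opening"],s["gripper_force"])
d={n:read_camera(n) for n in("side","wrist","top")};pickle.dump(d,open("c2.pkl","wb"))
z=np.hstack([cv2.resize(d[n]["image"],(400,300)) for n in("side","wrist")])
z2=np.hstack([cv2.resize(d["top"]["image"][40:190,20:220],(400,300)),cv2.resize(d["side"]["image"][160:370,20:300],(400,300))])
cv2.imwrite("pics/c2.png",np.vstack([z,z2])[:,:,::-1])
E
```

```text
[0.65113707 0.15924316 0.34282837] 0.015652206647689272 29.99985694885254
```

View pics/c2.png

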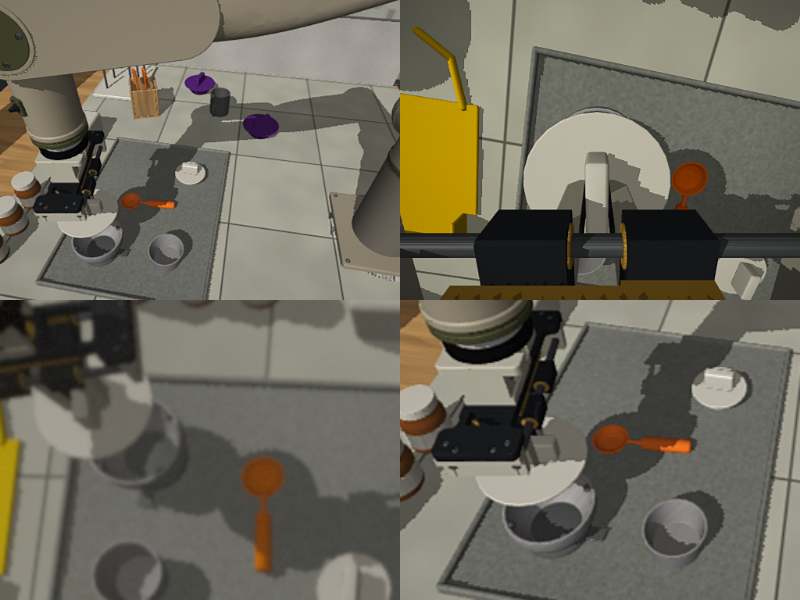

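The composite shows the lid held level above the bowl. In the wrist view the disc is centred near composite (597,180), with nothing in the way. Now I'll measure the lid's centre in hand.

```bash
python3 - <<'E'
from h import *
import pickle
c=pickle.load(open("c2.pkl","rb"))["wrist"]
im=c["image"];hsv=cv2.cvtColor(im,cv2.COLOR_RGB2HSV)
g=hsv[:,:,2];m=np.zeros_like(g);m[135:268,150:350]=255*(g[135:268,150:350]>125)
n,l,st,_=cv2.connectedComponentsWithStats(m);print(st[1:][st[1:,4]>200])
k=np.vstack([x for x in cv2.findContours(m,0,1)[0] if cv2.contourArea(x)>500])
h=cv2.convexHull(k)[:,0];h=h[(h[:,1]<262)]
for z in(.146,.150,.154):print(z,circ(c,h,z))
E
```

```text
[[  150   135    12    49   459]
 [  158   138   188   130 14938]
 [  150   187     8    53   220]]
0.146 (array([647.1, 157.8]), array([121.5, 131.9]))
0.15 (array([649. , 158.1]), array([118.7, 128.9]))
0.154 (array([650.9, 158.5]), array([116., 126.]))
```

arm_command([
  [0.005, -0.005, 0.08, 0, 0, 0],
  [0.005, -0.005, 0.17, 0, 0, 0],
  [0.005, -0.005, 0.25, 0, 0, 0],
  [0.005, -0.005, 0.3, 0, 0, 0],
  [0.005, -0.005, 0.3, 0, 0, 0],
], force=50)

```text
t: 7.18
tool_pos: [0.6514, 0.1607, 0.2811]
orientation: [3.129, 0.284, -0.004]
force: [0.3, -0.8, -0.7]
opening: 0.0154
gripper_force: 50.0
```

arm_command([
  [0, 0, 0.015, 0, 0, 0],
  [0, 0, 0.03, 0, 0, 0],
  [0, 0, 0.04, 0, 0, 0],
  [0, 0, 0.05, 0, 0, 0],
  [0, 0, 0.06, 0, 0, 0],
])

```text
t: 7.8
tool_pos: [0.6519, 0.1608, 0.2707]
orientation: [3.129, 0.284, 0.0]
force: [-0.4, -1.1, 1.3]
opening: 0.0157
gripper_force: 50.0
```

arm_command([
  [0, 0, 0.005, 0, 0, 0],
  [0, 0, 0.01, 0, 0, 0],
  [0, 0, 0.015, 0, 0, 0],
  [0, 0, 0.02, 0, 0, 0],
  [0, 0, 0.02, 0, 0, 0],
])

```text
t: 8.43
tool_pos: [0.652, 0.1607, 0.2673]
orientation: [3.129, 0.283, 0.001]
force: [-1.5, -0.7, 3.9]
opening: 0.0156
gripper_force: 50.0
```

arm_command([
  [0, 0, 0.006, 0, 0, 0],
  [0, 0, 0.012, 0, 0, 0],
  [0, 0, 0.018, 0, 0, 0],
  [0, 0, 0.024, 0, 0, 0],
  [0, 0, 0.024, 0, 0, 0],
])

```text
t: 9.05
tool_pos: [0.6517, 0.1607, 0.2611]
orientation: [3.129, 0.283, -0.001]
force: [-1.1, -3.0, -0.8]
opening: 0.0161
gripper_force: 50.0
```

arm_command([
  [0, 0, 0.006, 0, 0, 0],
  [0, 0, 0.012, 0, 0, 0],
  [0, 0, 0.018, 0, 0, 0],
  [0, 0, 0.02, 0, 0, 0],
  [0, 0, 0.02, 0, 0, 0],
])

```text
t: 9.68
tool_pos: [0.6517, 0.161, 0.2578]
orientation: [-3.129, -0.284, 0.001]
force: [-1.9, -1.5, -2.4]
opening: 0.0156
gripper_force: 50.0
```

arm_command([
  [0, 0, 0.004, 0, 0, 0],
  [0, 0, 0.008, 0, 0, 0],
  [0, 0, 0.012, 0, 0, 0],
  [0, 0, 0.012, 0, 0, 0],
  [0, 0, 0.012, 0, 0, 0],
])

```text
t: 10.3
tool_pos: [0.6519, 0.161, 0.2577]
orientation: [-3.129, -0.284, -0.001]
force: [-9.4, -2.7, 12.1]
opening: 0.0153
gripper_force: 50.0
```

arm_command([
  [0, 0, 0.003, 0, 0, 0],
  [0, 0, 0.006, 0, 0, 0],
  [0, 0, 0.006, 0, 0, 0],
  [0, 0, 0.006, 0, 0, 0],
  [0, 0, 0.006, 0, 0, 0],
])

```text
t: 10.92
tool_pos: [0.6519, 0.161, 0.2577]
orientation: [-3.129, -0.284, -0.001]
force: [-14.2, -3.9, 19.6]
opening: 0.0158
gripper_force: 50.0
```

arm_command([
  [0, 0, 0, 0, 0, 0],
  [0, 0, 0, 0, 0, 0],
  [0, 0, 0, 0, 0, 0],
  [0, 0, 0, 0, 0, 0],
  [0, 0, 0, 0, 0, 0],
], fingers=-1)

```text
t: 11.55
tool_pos: [0.652, 0.161, 0.2545]
orientation: [-3.128, -0.284, -0.001]
force: [0.3, 1.6, 2.2]
opening: 0.0609
gripper_force: 1.1
```

arm_command([
  [0, 0, 0, 0, 0, 0],
  [0, 0, 0, 0, 0, 0],
  [0, 0, 0, 0, 0, 0],
  [0, 0, 0, 0, 0, 0],
  [0, 0, -0.02, 0, 0, 0],
])

```text
t: 12.18
tool_pos: [0.6514, 0.1609, 0.2576]
orientation: [-3.128, -0.283, 0.003]
force: [-0.1, -0.5, -0.0]
opening: 0.093
gripper_force: 0.0
```

arm_command([
  [0, 0, -0.1, 0, 0, 0],
  [0, 0, -0.25, 0, 0, 0],
  [0, 0, -0.4, 0, 0, 0],
  [0, 0, -0.55, 0, 0, 0],
  [0, 0, -0.6, 0, 0, 0],
])

```text
t: 12.8
tool_pos: [0.6524, 0.1611, 0.3825]
orientation: [-3.128, -0.284, -0.008]
force: [0.1, 0.4, 0.1]
opening: 0.093
gripper_force: 0.0
```

arm_command([
  [0.1, 0.2, 0, 0, 0, 0],
  [0.0, 0.4, 0, 0, 0, 0],
  [0.0, 0.65, 0, 0, 0, 0],
  [0, 0.9, 0, 0, 0, 0],
  [0, 1, 0, 0, 0, 0],
])

```text
t: 13.42
tool_pos: [0.6878, -0.0387, 0.3777]
orientation: [3.129, 0.279, -0.002]
force: [0.1, 1.7, -0.3]
opening: 0.0933
gripper_force: 0.0
```

```bash
python3 - <<'E'
from plant import *
from h import *
import pickle
s=read_state();print(s["t"],s["tool_pos"],s["opening"],s["force"])
d={n:read_camera(n) for n in("side","top")};pickle.dump(d,open("c3.pkl","wb"))
z=np.hstack([cv2.resize(d["top"]["image"][60:210,20:220],(400,300)),cv2.resize(d["side"]["image"][250:360,70:270],(400,220))[:300] if 0 else cv2.resize(d["side"]["image"][220:370,70:270],(400,300))])
cv2.imwrite("pics/c3.png",z[:,:,::-1])
E
```

```text
13.425 [ 0.68776243 -0.03867169  0.37770191] 0.09333240723528734 [ 0.05434633  1.73634551 -0.27435547]
```

View pics/c3.png

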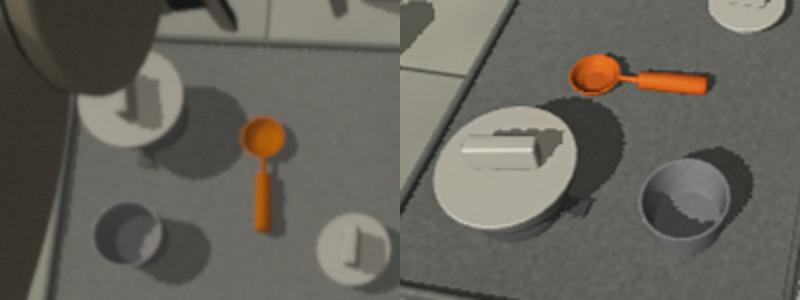

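The final view shows the lid sitting flat on the bowl in the side crop, with its disc centred near (505,166). The pot and small lid haven't moved. I'll check the disc numerically.

```bash
python3 - <<'E'
from h import *
import pickle
c=pickle.load(open("c3.pkl","rb"))["side"]
g=cv2.cvtColor(c["image"],cv2.COLOR_RGB2HSV)[:,:,2];m=np.zeros_like(g);m[265:345,80:165]=255*(g[265:345,80:165]>125)
k=max(cv2.findContours(m,0,1)[0],key=cv2.contourArea);print(cv2.boundingRect(k));h=cv2.convexHull(k)[:,0]
for z in(.061,.065,.069,.075):print(z,circ(c,h,z))
E
```

```text
(86, 273, 72, 62)
0.061 (array([656.7, 157.8]), array([118.4, 120.1]))
0.065 (array([654.9, 160.1]), array([117.6, 119.3]))
0.069 (array([653.1, 162.4]), array([116.9, 118.5]))
0.075 (array([650.4, 165.8]), array([115.7, 117.4]))
```

arm_command([
  [0, 0, 0, 0, 0, 0],
  [0, 0, 0, 0, 0, 0],
  [0, 0, 0, 0, 0, 0],
  [0, 0, 0, 0, 0, 0],
  [0, 0, 0, 0, 0, 0],
])

```text
t: 14.15
tool_pos: [0.6878, -0.0356, 0.3784]
orientation: [-3.129, -0.284, -0.0]
force: [-0.4, 0.1, -0.7]
opening: 0.0926
gripper_force: 0.0
```

```bash
python3 -c "
from plant import *
print(close_job())"
```

```text
the job is handed in; nothing more can be done
None
```

The larger lid is snapped down flat on the steel bowl, measured about 3 mm off centre, and released; the small lid and pot were not touched, and the job was handed in at about 14 s (no verdict was returned).

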